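# Centre a loose mixer lever in its free play and lock it

## Robot

A 6-joint arm with a two-finger parallel gripper is mounted at the origin on the work surface. World frame = base frame: x ahead of the robot, y to its left, z up, the work surface at z = 0. Lengths are in m, angles in degrees, forces in N, time in s.
With the tool pointing down it reaches from about 0.325 to 1 m from the base axis. Payload 5.1 kg.
Tool frame: the origin (TCP) lies on the centre line of the jaws, within the pads' length; the fingertips stand 19 mm ahead of it and the grasp point (between the pads) is the TCP; z points along the fingers, y is the line along which they close (so a half turn about z gives the same grasp; the last joint's range is limited). The gripper opens to 85 mm and grips with 20 to 120 N. Pads are 22 mm wide; open, the fingers measure 114 mm over their backs; the gripper's body (76 mm by 85 mm) begins 54 mm behind the grasp point. The pads swing forward as they close: fully open they stand 13 mm farther back than shut.
Start: joints at [70.038, 7.093, 94.555, -0, 78.352, -4.733], TCP at [0.171, 0.627, 0.25] pointing down, gripper open.
Joint ranges: [-149.61, 149.61], [-58.7, 133.49], [1.44, 155.28], [-77.14, 257.14], [18.33, 153.61], [-166.67, 166.67]. Speed limits (degrees/s): [147.25, 147.25, 180, 180, 180, 180].

## Interface

Orientations are given as a 3x3 rotation matrix whose columns are the frame's x, y, z axes.
In Python, from station import robot, imaging gives the robot as it stands.
- The arm moves only by the tool drive_tool, never from a script. Its argument "increments" is text: rows parted by semicolons, each of 4 numbers parted by spaces: the shift along the tool's x, y, z in mm, then the turn about the tool's z in degrees. A call has 1 to 12 rows; each row is the pose to reach, as a shift and turn from the pose commanded when the call began, along the tool's axes at that moment; what a row does not reach only later rows make up. A row lasts 1/8 s, in which the tool goes at most 62.5 mm and 10.7 degrees, less where a joint would pass 70% of its speed; a pose out of reach is approached as far as the arm can. A call with a gripper value outside its range is refused whole. "fingers" is the finger opening in mm, from 0 to 85.4, set as the call begins (left out, the last holds). The fingers move at their own pace and stop on an object; "grip_force" is the grip in N (left out, the last holds). Time passes only in rows, so rows that repeat a pose let the fingers close. It gives the time, the measured TCP pose, the force, the opening and the grip force at its end, in the units of the state.
- robot.read_state(): the state, without advancing time (a new reading comes with each control period).
- imaging.capture(name): name is "scene" or "top"; returns (picture, depth): 480x640x3 uint8, red, green, blue; 480x640 float32, m along the optical axis (not along the pixel's ray), 0 where there is no reading.
- imaging.camera_model(name): a dict with "mtx" (3x3 intrinsics, pixels), "rvec" (rotation vector, rad) and "tvec" (3), from world to camera coordinates, as OpenCV has them. Camera axes: x right, y down, z forward; pixel columns grow to the right and rows downward; lengths in m; the calibration is good to about 2 mm. A picture is of the moment at which its call begins. camera_model takes no time and is no camera call.
- robot.job_done(): hands the job in; it is judged then, once.
The state is a dict: "time": time; "qpos": joint angles; "qvel": joint speeds; "tau": joint torques, N m; "eef_pos": TCP position; "orientation": TCP orientation; "contact_force": force on the tool from outside, world axes, zero at the start; "torque": the same for the moment, N m; "finger_gap": finger opening in m; "grasp_force": force on a finger pad.
Only numpy, scipy, OpenCV 4.12 (cv2) and the standard library are available. Lean on these libraries where they do the work, as an engineer would, in place of code of your own. Each camera call takes 0.05 s, during which the arm holds its last target. There are 200 camera calls.

## Task

The lever on the basin mixer is loose on its valve. Swing it gently anticlockwise (seen from above) until you feel the valve just begin to resist, then clockwise until it resists again, without turning the valve itself. Then leave the lever in the middle of that free play, press the round cap on top of it fully down to lock it there, and let go; do not disturb the things standing round the tap.

Things in the scene. Friction and masses are not known exactly. Their poses are not given: they have to be found in the camera images.
- tap: Fixed chrome basin mixer: upright column 48 mm in diameter, 186 mm tall, spout along its +x axis (22 mm thick, 142 mm long, top at most 164 mm above the counter). Origin on the column's axis at counter height, z up. The lever and the hidden valve turn about this vertical axis; neither spout nor start shows where the middle of the lever's play is.
- basin_mid (a point): Centre of the mouth of the fixed round white basin under the spout: 340 mm across, rim 118 mm above the counter, centre 235 mm along the tap's +x.
- lever_grip (a point): Place to hold the chrome lever: centre of its bar, 95 mm from the tap's axis, 208 mm above the counter. The bar is 14 mm wide, 12 mm high, level, from the round head (54 mm in diameter, 188 to 222 mm above the counter) out to 125 mm from the axis. Frame: x outward along the bar, z up. At the start it points within 0.5 rad of the spout's direction.
- lever_tip (a point): Middle of the lever bar's outer end, 125 mm from the tap's axis. The lever swings with light drag (0.06 N m, under 1 N) through a free play of 0.58 to 0.9 rad in all, then meets the valve, which feels firm; the valve itself starts to turn at about 0.9 N m (about 9 N at lever_grip), which is to be avoided. The lever stays where it is left.
- cap_top (a point): Centre of the top of the white round locking cap, 30 mm in diameter, on the tap's axis on top of the lever's head, 230 mm above the counter when up (8 mm proud of the head).
- cap (a joint): How far the cap is pressed down: 0 is up, 0.005 m is fully home (3 mm still proud of the head). It takes about 6 N, and stays down.
- soap_bottle_mid (a point): Middle of a brown soap bottle with a black cap, 58 mm in diameter, 150 mm tall, standing on the counter; leave alone.
- tumbler_mid (a point): Middle of a white ceramic tumbler, 68 mm in diameter, 95 mm tall, standing on the counter; leave alone.
- cream_jar_mid (a point): Middle of a low clear jar with a white lid, 60 mm in diameter, 50 mm tall, standing on the counter; leave alone.

How it is judged (in metres and radians):
On the way, in this order (a step that is already met when the one before it is completed fails the run):
1. the lever has been swung anticlockwise (seen from above) until the valve resists (at least 0.2 N m, about 2 N at the grip) (contact force between lever_tang and slot_left above 3 N), for 0.05 s.
2. the lever has then been swung clockwise until the valve resists (contact force between lever_tang and slot_right above 3 N), for 0.05 s.
3. the lever is back within 3.5 degrees of the middle of its free play (there lever_mark on the lever and valve_mark on the valve, both 100 mm from the axis, coincide) (horizontal distance between lever_mark and valve_mark below 0.0061 m), for 0.2 s.
4. the cap is pressed home (value of joint cap above 0.004 m), for 0.1 s.
At the end, for the whole second after the job is handed in: The lever rests within 3.5 degrees of the middle of its free play with the cap at least 4 of its 5 mm down (horizontal distance between lever_mark and valve_mark below 0.0061 m and value of joint cap above 0.004 m and velocity of joint lever between -0.05 and 0.05 rad/s); the robot touches nothing.
It fails at once if the valve itself is turned by more than 5 degrees (distance of valve_mark from where it was at the start of the episode above 0.0087 m).
It fails at once if the cap is pressed (2 mm or more) while the lever is more than 3.5 degrees off the middle of its free play (value of joint cap above 0.002 m and horizontal distance between lever_mark and valve_mark above 0.0061 m).
It fails at once if a bystander (bottle, tumbler or jar) is moved by more than 20 mm (distance of any of soap_bottle_mid, tumbler_mid, cream_jar_mid from where it was at the start of the episode above 0.02 m).
It also fails if it takes over 67 s, if anything falls off the work surface, if the arm or the gripper's body presses on something with over 40 N, if the wrist force passes 120 N, or if a joint passes its speed limit or range.

## Working session

There is one attempt and no reset: what is moved stays moved. The work goes in short steps, Python scripts to look and compute and a tool call to move; the robot and the scene stay as the last step left them, time stands still between calls to the robot, and variables do not carry over. Pictures are saved under pics/ and viewed, at most 10 in all, crops included, and the job is handed in when it is done.

Besides the shell and the picture viewer there is one more tool, called after "Emit:" as name(argument=value, ...), one argument or row to a line, values as JSON. drive_tool: Moves the arm, as the interface text tells. Its arguments: {"type":"object","properties":{"increments":{"type":"string"},"fingers":{"type":"number"},"grip_force":{"type":"number"}},"required":["increments"]}

```bash
mkdir -p pics
cat > h.py <<'E'
import numpy as np, cv2
from station import robot, imaging
def world(name,depth,u,v):
    m=imaging.camera_model(name);K=np.array(m["mtx"]);R=cv2.Rodrigues(np.array(m["rvec"],float))[0];t=np.array(m["tvec"],float).ravel()
    d=depth[v,u]; c=np.linalg.inv(K)@np.stack([u*d,v*d,d]).reshape(3,-1)
    return (R.T@(c-t[:,None])).T
def grab(n):
    p,d=imaging.capture(n);cv2.imwrite(f"pics/{n}_{int(robot.read_state()['time']*100)}.png",p[...,::-1]);np.save(f"{n}.npy",d);return p,d
E
python3 - <<'E'
from h import *
for n in("scene","top"): grab(n)
s=robot.read_state();print(s)
for n in("scene","top"):print(imaging.camera_model(n))
E
ls pics
```

```text
{'time': 0.1, 'qpos': array([ 7.00391188e+01,  7.12832322e+00,  9.46267407e+01,  8.38207040e-04,
        7.83503040e+01, -4.73291976e+00]), 'qvel': array([ 0.05611275, -0.01216728, -0.20967325, -0.04536171,  0.00034012,
       -0.01725422]), 'tau': array([-1.09346845e-04, -4.24939728e+01, -3.66650462e+01, -1.86030543e-04,
        4.05562707e-03,  1.33081620e-06]), 'eef_pos': array([0.17058097, 0.6266861 , 0.24918713]), 'orientation': array([[-9.64887594e-01,  2.62662370e-01, -6.41267922e-04],
       [ 2.62663100e-01,  9.64886068e-01, -1.72364765e-03],
       [ 1.66013107e-04, -1.83156366e-03, -9.99998309e-01]]), 'contact_force': array([0.30348646, 0.20014868, 0.04398276]), 'torque': array([-9.62725910e-05, -7.34191494e-02, -2.27432950e-02]), 'grasp_force': 0.0, 'finger_gap': 0.08552168728911475}
{'mtx': array([[451.39467917,   0.        , 317.92343449],
       [  0.        , 451.39467917, 238.25089745],
       [  0.        ,   0.        ,   1.        ]]), 'rvec': array([ 2.10354941,  1.2760287 , -0.47984595]), 'tvec': array([-0.38511616, -0.26191815,  1.24801328])}
{'mtx': array([[485.96486866,   0.        , 332.66770053],
       [  0.        , 485.96486866, 230.98275743],
       [  0.        ,   0.        ,   1.        ]]), 'rvec': array([ 2.07219905, -2.14703942,  0.21871924]), 'tvec': array([0.13641487, 0.60577729, 1.06423413])}
scene_5.png
top_10.png
```

View pics/scene_5.png

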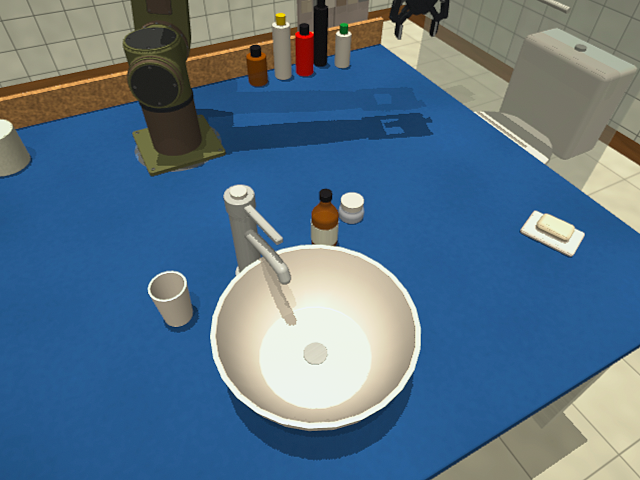

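View pics/top_10.png

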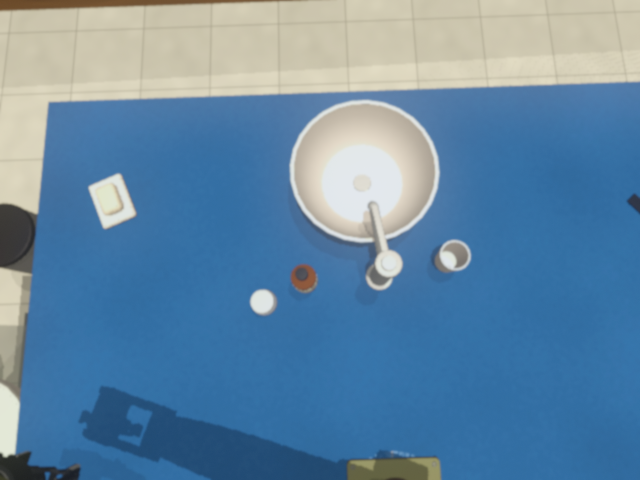

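Scene: tap head at (239,192), lever tip (280,240), spout tip (287,275). Bottle (325,225), jar (351,207) and tumbler (172,298) stand clear of the head. Top: cap (390,263), spout tip (374,206).

```bash
python3 - <<'E'
from h import *
P={}
for n in("scene","top"):
    d=np.load(n+".npy");v,u=np.mgrid[:480,:640];W=world(n,d,u.ravel(),v.ravel()).reshape(480,640,3);W[d==0]=9;P[n]=W
sc=P["scene"];tp=P["top"]
for n,pts in(("scene",[(239,192),(280,240),(287,277),(325,195),(351,200)]),("top",[(390,263),(384,237),(374,206),(305,277),(262,302),(452,243)])):
    for a,b in pts: print(n,a,b,P[n][b,a].round(4))
for n in P:
    W=P[n];x,y,z=W[...,0],W[...,1],W[...,2]
    near=(np.hypot(x-sc[192,239,0],y-sc[192,239,1])<.15)
    def show(k,m):
        q=W[m];(c,r)=cv2.minEnclosingCircle(q[:,:2].astype(np.float32)) if len(q)>3 else (0,0);print(n,k,len(q),np.array(c).round(4),round(r,4),q.mean(0).round(4) if len(q) else'')
    show("cap",near&(z>.2265)&(z<.24)); show("head",near&(z>.218)&(z<.226))
    m=near&(z>.2105)&(z<.217);show("bar",m);q=W[m];
    if len(q)>5:
        l=cv2.fitLine(q[:,:2].astype(np.float32),cv2.DIST_HUBER,0,.01,.01).ravel();print(l,np.degrees(np.arctan2(l[1],l[0])))
    basin=(z>.114)&(z<.121)&(np.hypot(x-sc[192,239,0],y-sc[192,239,1])<.45);show("rim",basin)
E
python3 -c "
import cv2;a=cv2.imread('pics/scene_5.png')[165:295,200:370];b=cv2.imread('pics/top_10.png')[190:310,320:480]
cv2.imwrite('pics/c1.png',cv2.resize(a,None,fx=4,fy=4,interpolation=2))"
```

```text
scene 239 192 [0.5151 0.0074 0.2284]
scene 280 240 [0.6336 0.0296 0.2107]
scene 287 277 [0.6567 0.0282 0.1407]
scene 325 195 [0.5112 0.1799 0.1473]
scene 351 200 [0.4556 0.2804 0.0456]
top 390 263 [0.5075 0.0058 0.229 ]
top 384 237 [0.5626 0.0128 0.2131]
top 374 206 [0.6274 0.0294 0.213 ]
top 305 277 [0.4953 0.1764 0.1505]
top 262 302 [0.4535 0.282  0.0483]
top 452 243 [ 0.5692 -0.1553  0.0795]
scene cap 161 [0.5119 0.0064] 0.0158 [0.5119 0.006  0.2284]
scene head 340 [0.5114 0.0075] 0.028 [0.5175 0.0044 0.2206]
scene bar 400 [0.5722 0.0046] 0.0665 [0.5773 0.0157 0.2126]
[0.9788524  0.20456778 0.59437287 0.02052277] 11.804198
scene rim 3311 [0.4887 0.0212] 0.4245 [0.7627 0.0223 0.1164]
top cap 176 [0.5089 0.0117] 0.018 [0.5095 0.0084 0.2292]
top head 375 [0.5097 0.0085] 0.0269 [0.5085 0.0089 0.2213]
top bar 305 [0.5587 0.0163] 0.0754 [0.5795 0.0218 0.2132]
[0.9848846  0.17321184 0.59223914 0.02362846] 9.974615
top rim 1653 [0.6879 0.0685] 0.2312 [0.7388 0.0425 0.117 ]
```

View pics/c1.png

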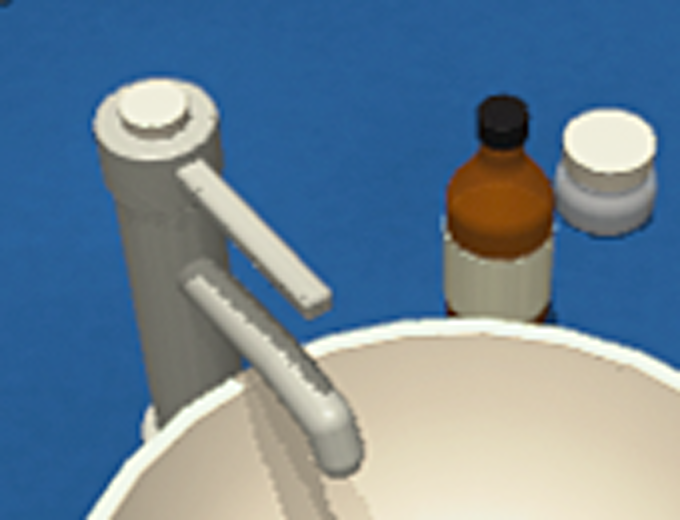

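The crop confirms it: bar about 10.7° CCW of +x, axis near (0.511, 0.0075), nothing near the bar. I'll move above the grip with the jaws straddling it.

Emit:
drive_tool(
  increments="-100 -80 -60 -10; -576 -467 -60 -26; -576 -467 -60 -26; -576 -467 -60 -26; -576 -467 -60 -26; -576 -467 -60 -26; -576 -467 -60 -26; -576 -467 -60 -26; -576 -467 -60 -26; -576 -467 -60 -26; -576 -467 -60 -26; -576 -467 -60 -26",
  fingers=40,
)

```text
time: 1.6
eef_pos: [0.6046, 0.0234, 0.3099]
orientation: [[-0.982, -0.187, -0.001], [-0.187, 0.982, 0.0], [0.0, 0.0, -1.0]]
contact_force: [1.1, -0.1, 0.6]
finger_gap: 0.0403
grasp_force: 0.0
```

Emit:
drive_tool(
  increments="0 0 40 0; 0 0 75 0; 0 0 102 0; 0 0 102 0; 0 0 102 0; 0 0 102 0",
)

```text
time: 2.35
eef_pos: [0.6048, 0.0253, 0.2104]
orientation: [[-0.982, -0.187, 0.003], [-0.187, 0.982, -0.0], [-0.003, -0.001, -1.0]]
contact_force: [-0.1, -0.0, 0.3]
finger_gap: 0.0402
grasp_force: 0.0
```

Run:
```python
from h import *
p,d=grab("scene");print(robot.read_state()["contact_force"])
q,_=grab("top")
a=cv2.resize(p[150:290,190:340],None,fx=4,fy=4,interpolation=2);cv2.imwrite("pics/c2.png",a[...,::-1])
```

```text
[-1.58296747  0.736476    0.17832186]
```

View pics/c2.png

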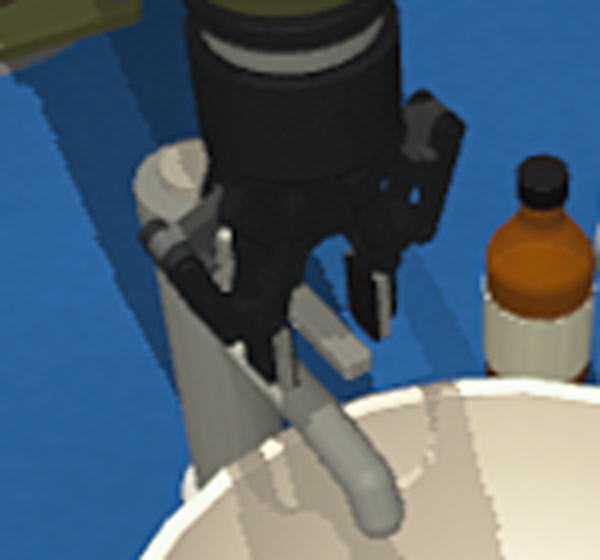

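Jaws straddle the bar (bar end at crop (360,360)), tips just below it. Narrowing the gap.

Emit:
drive_tool(
  increments="0 0 0 0; 0 0 0 0; 0 0 0 0; 0 0 0 0; 0 0 0 0; 0 0 0 0; 0 0 0 0; 0 0 0 0",
  fingers=18,
  grip_force=20,
)

```text
time: 3.45
eef_pos: [0.6039, 0.0253, 0.2083]
orientation: [[-0.982, -0.187, -0.0], [-0.187, 0.982, -0.0], [0.0, -0.0, -1.0]]
contact_force: [0.5, 0.8, 0.1]
finger_gap: 0.0181
grasp_force: 0.0
```

Emit:
drive_tool(
  increments="0 1 0 -0.6; 0 2 0 -1.2; 0 3 0 -1.8; 0.1 4 0 -2.4; 0.1 4 0 -2.4; 0.1 4 0 -2.4; 0.1 4 0 -2.4",
)

```text
time: 4.32
eef_pos: [0.603, 0.0292, 0.2083]
orientation: [[-0.974, -0.228, -0.0], [-0.228, 0.974, 0.0], [0.0, 0.0, -1.0]]
contact_force: [0.5, -0.7, 0.2]
finger_gap: 0.0183
grasp_force: 0.0
```

Emit:
drive_tool(
  increments="0 1 0 -0.6; 0 2 0 -1.2; 0 3 0 -1.8; 0 3 0 -1.8; 0 3 0 -1.8",
)

```text
time: 4.95
eef_pos: [0.6023, 0.0322, 0.2083]
orientation: [[-0.966, -0.258, -0.0], [-0.258, 0.966, 0.0], [-0.0, 0.0, -1.0]]
contact_force: [0.0, 0.0, 0.3]
finger_gap: 0.0179
grasp_force: 0.0
```

Emit:
drive_tool(
  increments="0 1 0 -0.6; 0 2 0 -1.2; 0 2 0 -1.2; 0 2 0 -1.2",
)

```text
time: 5.45
eef_pos: [0.6018, 0.0341, 0.2083]
orientation: [[-0.96, -0.279, 0.0], [-0.279, 0.96, 0.0], [-0.0, 0.0, -1.0]]
contact_force: [1.0, -0.2, -0.6]
finger_gap: 0.0179
grasp_force: 0.2
```

Emit:
drive_tool(
  increments="0 1 0 -0.6; 0 2 0 -1.2; 0 2.5 0 -1.5; 0 2.5 0 -1.5; 0 2.5 0 -1.5",
)

```text
time: 6.08
eef_pos: [0.6012, 0.0361, 0.2084]
orientation: [[-0.953, -0.303, 0.0], [-0.303, 0.953, -0.001], [0.0, -0.001, -1.0]]
contact_force: [1.0, -4.3, -0.7]
finger_gap: 0.0179
grasp_force: 2.1
```

```bash
cat > m.py <<'E'
from h import *
A=np.array([.5108,.0075]);F=[]
for i in range(3):
    p,d=imaging.capture("top");s=robot.read_state();F.append(s["contact_force"])
e=s["eef_pos"];o=s["orientation"]
print(np.mean(F,0).round(2),e.round(5),"tcp ang",np.degrees(np.arctan2(*(e[:2]-A)[::-1])),"yaw",np.degrees(np.arctan2(-o[1,0],-o[0,0])),s["finger_gap"],s["time"])
E
python3 m.py
```

```text
[ 0.97 -3.94 -0.13] [0.60115 0.03621 0.20833] tcp ang 17.62960208729316 yaw 17.664717280301517 0.018218962493381615 6.225
```

Emit:
drive_tool(
  increments="0 0.3 0 0; 0 0.3 0 0; 0 0.3 0 0",
)

```text
time: 6.6
eef_pos: [0.6011, 0.0366, 0.2083]
orientation: [[-0.953, -0.304, 0.0], [-0.304, 0.953, -0.0], [0.0, -0.0, -1.0]]
contact_force: [1.5, -4.7, -0.3]
finger_gap: 0.0181
grasp_force: 2.5
```

```bash
python3 m.py
```

```text
[ 1.16 -5.42 -0.31] [0.60107 0.0366  0.20832] tcp ang 17.867787311712384 yaw 17.672152566589432 0.018041002487794305 6.75
```

Emit:
drive_tool(
  increments="0.1 -3.3 0 2; 0.4 -8.3 0 5; 0.9 -13.2 0 8; 1.7 -18.1 0 11; 2.8 -23 0 14; 4.2 -27.8 0 17; 5.7 -32.5 0 20; 7.6 -37.1 0 23; 9.6 -41.6 0 26; 11.1 -44.6 0 28; 12.7 -47.5 0 30; 13.6 -48.9 0 31",
)

```text
time: 8.25
eef_pos: [0.6028, -0.0139, 0.2083]
orientation: [[-0.973, 0.232, -0.0], [0.232, 0.973, 0.001], [0.0, 0.001, -1.0]]
contact_force: [0.3, 0.9, -0.2]
finger_gap: 0.0178
grasp_force: 0.3
```

```bash
python3 m.py
```

```text
[0.08 0.23 0.39] [ 0.60286 -0.01407  0.20828] tcp ang -13.18984248122743 yaw -13.335397941897495 0.018150519219741694 8.4
```

Emit:
drive_tool(
  increments="0 -1 0 0.6; 0 -2 0 1.2; 0.1 -4 0 2.4; 0.1 -4 0 2.4; 0.1 -4 0 2.4",
)

```text
time: 9.02
eef_pos: [0.6019, -0.018, 0.2084]
orientation: [[-0.963, 0.271, 0.0], [0.271, 0.963, -0.0], [-0.0, -0.0, -1.0]]
contact_force: [-0.7, 0.2, -0.2]
finger_gap: 0.0179
grasp_force: 0.0
```

Emit:
drive_tool(
  increments="0 -1 0 0.6; 0 -2 0 1.2; 0 -2.5 0 1.5; 0 -2.5 0 1.5; 0 -2.5 0 1.5",
)

```text
time: 9.65
eef_pos: [0.6012, -0.0204, 0.2083]
orientation: [[-0.955, 0.296, 0.0], [0.296, 0.955, -0.0], [-0.0, -0.0, -1.0]]
contact_force: [-0.4, 0.4, -1.0]
finger_gap: 0.0177
grasp_force: 0.1
```

Emit:
drive_tool(
  increments="0 -1 0 0.6; 0 -2 0 1.2; 0 -2.5 0 1.5; 0 -2.5 0 1.5; 0 -2.5 0 1.5",
)

```text
time: 10.28
eef_pos: [0.6005, -0.0228, 0.2083]
orientation: [[-0.947, 0.321, -0.0], [0.321, 0.947, -0.0], [-0.0, -0.0, -1.0]]
contact_force: [-0.4, 0.6, 0.9]
finger_gap: 0.0178
grasp_force: 0.0
```

Emit:
drive_tool(
  increments="0 -1 0 0.6; 0 -2 0 1.2; 0 -2.5 0 1.5; 0 -2.5 0 1.5; 0 -2.5 0 1.5",
)

```text
time: 10.9
eef_pos: [0.5997, -0.0251, 0.2083]
orientation: [[-0.938, 0.346, -0.0], [0.346, 0.938, -0.0], [0.0, -0.0, -1.0]]
contact_force: [0.2, 0.4, -0.5]
finger_gap: 0.0179
grasp_force: 0.0
```

Emit:
drive_tool(
  increments="0 -1 0 0.6; 0 -2 0 1.2; 0 -2.5 0 1.5; 0 -2.5 0 1.5; 0 -2.5 0 1.5",
)

```text
time: 11.52
eef_pos: [0.5988, -0.0272, 0.2083]
orientation: [[-0.929, 0.37, 0.0], [0.37, 0.929, 0.0], [0.0, 0.0, -1.0]]
contact_force: [0.9, 2.6, 0.0]
finger_gap: 0.018
grasp_force: 1.2
```

Emit:
drive_tool(
  increments="0 -0.7 0 0; 0 -0.7 0 0; 0 -0.7 0 0; 0 -0.7 0 0",
)

```text
time: 12.02
eef_pos: [0.5986, -0.028, 0.2083]
orientation: [[-0.929, 0.37, 0.0], [0.37, 0.929, 0.0], [-0.0, 0.0, -1.0]]
contact_force: [1.6, 3.2, -0.5]
finger_gap: 0.0178
grasp_force: 1.7
```

```bash
python3 m.py
```

```text
[ 0.67  3.51 -0.17] [ 0.59859 -0.02797  0.20833] tcp ang -21.99772194776167 yaw -21.726830388229367 0.017880829075353627 12.175
```

Emit:
drive_tool(
  increments="0 -0.4 0 0; 0 -0.4 0 0; 0 -0.4 0 0",
)

```text
time: 12.55
eef_pos: [0.5985, -0.0283, 0.2083]
orientation: [[-0.929, 0.37, 0.0], [0.37, 0.929, 0.0], [-0.0, 0.0, -1.0]]
contact_force: [2.7, 4.2, -0.8]
finger_gap: 0.0181
grasp_force: 2.1
```

```bash
python3 m.py
```

```text
[ 1.79  3.99 -0.67] [ 0.59846 -0.02835  0.20838] tcp ang -22.24082140927705 yaw -21.726991535969166 0.01817374759452826 12.7
```

Emit:
drive_tool(
  increments="0.1 -0 0 0; 0.1 4.1 0 -2.5; 0.4 8.3 0 -5; 1.6 16.5 0 -10; 3.4 24.6 0 -15; 4.4 28.5 0 -17; 5.3 32 0 -19; 5.6 32.7 0 -19.4; 5.6 32.7 0 -19.4; 5.6 32.7 0 -19.4",
)

```text
time: 13.95
eef_pos: [0.6052, 0.004, 0.2082]
orientation: [[-0.999, 0.041, -0.0], [0.041, 0.999, 0.0], [0.0, 0.0, -1.0]]
contact_force: [-0.6, 0.5, 0.1]
finger_gap: 0.0179
grasp_force: 0.0
```

```bash
python3 m.py
```

```text
[-0.46  0.23  0.11] [0.60526 0.00399 0.20828] tcp ang -2.126436914329192 yaw -2.3381518837542687 0.017926560758875873 14.1
```

Emit:
drive_tool(
  increments="0 -0.2 0 0; 0 -0.2 0 0; 0 -0.2 0 0; 0 -0.2 0 0; 0 -0.2 0 0; 0 -0.2 0 0; 0 -0.2 0 0; 0 -0.2 0 0",
  fingers=13,
)

```text
time: 15.1
eef_pos: [0.6053, 0.0039, 0.2084]
orientation: [[-0.999, 0.041, 0.0], [0.041, 0.999, 0.0], [-0.0, 0.0, -1.0]]
contact_force: [0.6, 0.2, 0.1]
finger_gap: 0.0134
grasp_force: 19.9
```

Emit:
drive_tool(
  increments="0 0 0 0; 0 0 0 0; 0 0 0 0; 0 0 0 0; 0 0 0 0; 0 0 0 0",
  fingers=36,
)

```text
time: 15.85
eef_pos: [0.6053, 0.0038, 0.2083]
orientation: [[-0.999, 0.041, 0.0], [0.041, 0.999, -0.0], [-0.0, -0.0, -1.0]]
contact_force: [-0.4, -0.6, -0.2]
finger_gap: 0.036
grasp_force: 0.0
```

Emit:
drive_tool(
  increments="0 0 -20 0; 0 0 -50 0; 0 0 -90 0; 0 0 -90 0; 0 0 -90 0; 0 0 -90 0; 0 80 -90 0; 0 140 -90 0; 0 200 -90 0; 0 200 -90 0; 0 200 -90 0",
)

```text
time: 17.23
eef_pos: [0.613, 0.204, 0.297]
orientation: [[-0.999, 0.039, -0.002], [0.039, 0.999, -0.001], [0.002, -0.001, -1.0]]
contact_force: [-0.2, -1.2, -1.3]
finger_gap: 0.036
grasp_force: 0.0
```

Run:
```python
from h import *
A=np.array([.5108,.0075])
for n in("scene","top"):
    p,d=grab(n);v,u=np.mgrid[:480,:640];W=world(n,d,u.ravel(),v.ravel()).reshape(480,640,3);W[d==0]=9
    r=np.hypot(W[...,0]-A[0],W[...,1]-A[1]);z=W[...,2];m=(r<.14)&(z>.2095)&(z<.217);q=W[m]
    for k,mm in(("cap",(r<.03)&(z>.2265)&(z<.24)),("head",(r<.04)&(z>.218)&(z<.226))):
        c,R=cv2.minEnclosingCircle(W[mm][:,:2].astype(np.float32));print(n,k,np.round(c,4),round(R,4),W[mm].mean(0).round(4))
    l=cv2.fitLine(q[:,:2].astype(np.float32),cv2.DIST_HUBER,0,.01,.01).ravel();print(n,len(q),l,np.degrees(np.arctan2(l[1],l[0])))
    far=q[np.hypot(*(q[:,:2]-A).T)>.06].mean(0);print("far ang",np.degrees(np.arctan2(far[1]-A[1],far[0]-A[0])),far)
cv2.imwrite("pics/c3.png",cv2.resize(imaging.capture("scene")[0][150:290,190:340,::-1],None,fx=4,fy=4,interpolation=2))
s=robot.read_state();print(s["eef_pos"],s["contact_force"])
```

```text
scene cap [0.5111 0.0056] 0.0153 [0.5118 0.0057 0.2284]
scene head [0.5109 0.0057] 0.0274 [0.517  0.0044 0.2206]
scene 455 [ 9.9999976e-01 -6.9302652e-04  5.7710701e-01  1.8495756e-03] -0.039707497
far ang -3.668361182460814 [0.60491468 0.00146606 0.21217494]
top cap [0.5094 0.0083] 0.015 [0.5097 0.0085 0.2294]
top head [0.5097 0.0087] 0.0268 [0.5087 0.0093 0.2213]
top 328 [ 0.9959684  -0.08970498  0.58032906  0.00613765] -5.1466346
far ang -1.9204477490457341 [0.60230107 0.00443191 0.2128419 ]
[0.6135124  0.20210232 0.29795477] [ 0.0556984  -0.41522065  0.86585612]
```

View pics/c3.png

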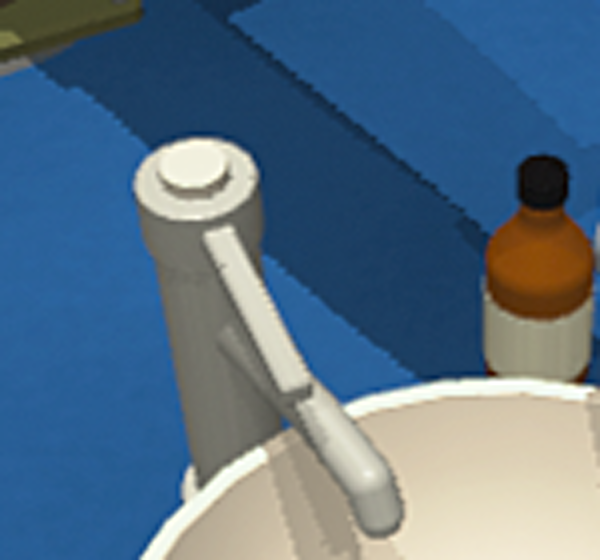

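Lever rests near −2.3° with the cap up (crop (195,165)). Next: close the fingers and hover over the cap.

Emit:
drive_tool(
  increments="0 0 0 0; 0 0 0 0; 30 -60 0 0; 60 -120 0 0; 94.8 -170 0 0; 94.8 -200.6 0 0; 94.8 -200.6 0 0; 94.8 -200.6 0 0; 94.8 -200.6 20 0; 94.8 -200.6 30 0; 94.8 -200.6 30 0; 94.8 -200.6 30 0",
  fingers=0,
)

```text
time: 18.88
eef_pos: [0.5107, 0.0074, 0.2682]
orientation: [[-0.999, 0.04, -0.0], [0.04, 0.999, -0.0], [0.0, -0.0, -1.0]]
contact_force: [-0.3, -0.2, 0.2]
finger_gap: 0.0002
grasp_force: 0.0
```

Emit:
drive_tool(
  increments="0 0 5 0; 0 0 10 0; 0 0 14 0; 0 0 16 0; 0 0 16 0; 0 0 16 0; 0 0 16 0",
)

```text
time: 19.75
eef_pos: [0.5107, 0.0071, 0.2525]
orientation: [[-0.999, 0.041, 0.0], [0.041, 0.999, -0.0], [-0.0, -0.0, -1.0]]
contact_force: [0.1, 0.3, -0.3]
finger_gap: -0.0003
grasp_force: 0.0
```

```bash
python3 m.py
python3 - <<'E'
from h import *
cv2.imwrite("pics/c4.png",cv2.resize(imaging.capture("scene")[0][150:290,190:340,::-1],None,fx=4,fy=4,interpolation=2))
E
```

```text
[-0.21 -0.24  0.22] [0.51062 0.00708 0.25245] tcp ang -113.91200208098421 yaw -2.3297261496064365 -0.000344676112820137 19.9
```

View pics/c4.png

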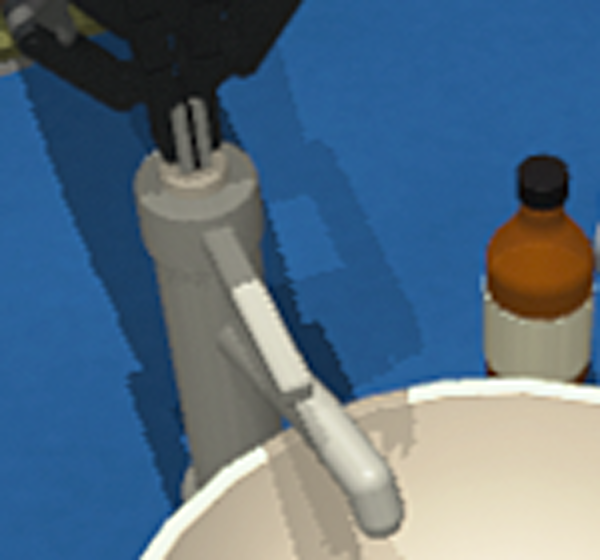

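The tips are centred just above the cap (crop (190,165)). Pressing down slowly.

Emit:
drive_tool(
  increments="0 0 1 0; 0 0 2 0; 0 0 3 0; 0 0 4 0; 0 0 5 0; 0 0 6 0; 0 0 7 0; 0 0 7 0; 0 0 7 0",
)

```text
time: 21.08
eef_pos: [0.5106, 0.0071, 0.2465]
orientation: [[-0.999, 0.041, 0.0], [0.041, 0.999, -0.0], [-0.0, -0.0, -1.0]]
contact_force: [-3.0, -0.4, 5.2]
finger_gap: -0.0001
grasp_force: 2.6
```

Emit:
drive_tool(
  increments="0 0 0.5 0; 0 0 1 0; 0 0 1.5 0; 0 0 1.5 0; 0 0 1.5 0",
)

```text
time: 21.7
eef_pos: [0.5106, 0.0071, 0.2451]
orientation: [[-0.999, 0.041, 0.001], [0.041, 0.999, -0.0], [-0.001, -0.0, -1.0]]
contact_force: [-3.0, -0.8, 5.0]
finger_gap: 0.0001
grasp_force: 2.8
```

Emit:
drive_tool(
  increments="0 0 0.5 0; 0 0 1 0; 0 0 1.5 0; 0 0 2 0; 0 0 2 0; 0 0 2 0",
)

```text
time: 22.45
eef_pos: [0.5107, 0.0071, 0.2439]
orientation: [[-0.999, 0.041, 0.001], [0.041, 0.999, -0.0], [-0.001, -0.0, -1.0]]
contact_force: [-4.5, 0.2, 8.1]
finger_gap: -0.0001
grasp_force: 4.3
```

```bash
python3 m.py
```

```text
[-4.82  0.24  8.5 ] [0.51068 0.00707 0.24391] tcp ang -105.55576409342127 yaw -2.322979112448604 -5.7947857309502936e-05 22.6
```

Force is rising; a little more to confirm the stop.

Emit:
drive_tool(
  increments="0 0 0.5 0; 0 0 1 0; 0 0 1.5 0; 0 0 1.5 0; 0 0 1.5 0",
)

```text
time: 23.22
eef_pos: [0.5108, 0.0071, 0.2438]
orientation: [[-0.999, 0.04, 0.001], [0.04, 0.999, -0.0], [-0.001, -0.0, -1.0]]
contact_force: [-7.5, 0.6, 13.1]
finger_gap: -0.0001
grasp_force: 6.8
```

Hard stop at z 0.2438, so the cap is home. Retreat straight up and to the side, then check.

Emit:
drive_tool(
  increments="0 0 -4 0; 0 0 -12 0; 0 0 -40 0; 0 0 -80 0; 0 0 -80 0; 0 60 -80 0; 0 120 -80 0; 0 180 -80 0; 0 180 -80 0; 0 180 -80 0; 0 180 -80 0",
)

```text
time: 24.6
eef_pos: [0.5179, 0.1858, 0.3199]
orientation: [[-0.999, 0.042, -0.001], [0.042, 0.999, -0.0], [0.001, -0.0, -1.0]]
contact_force: [0.0, -0.1, -0.6]
finger_gap: 0.0
grasp_force: 0.0
```

Run:
```python
from h import *
A=np.array([.5108,.0075])
for n in("scene","top"):
    p,d=grab(n);v,u=np.mgrid[:480,:640];W=world(n,d,u.ravel(),v.ravel()).reshape(480,640,3);W[d==0]=9
    r=np.hypot(W[...,0]-A[0],W[...,1]-A[1]);z=W[...,2]
    q=W[(r<.14)&(r>.06)&(z>.2095)&(z<.217)].mean(0);print(n,"far ang",np.degrees(np.arctan2(q[1]-A[1],q[0]-A[0])),"cap z",np.median(z[r<.01]),"head z",np.median(z[(r>.019)&(r<.024)&(z>.2)]))
s=robot.read_state();print(s["eef_pos"],s["contact_force"],s["time"])
```

```text
scene far ang -3.6720758239795077 cap z 0.22342485771333107 head z 0.2204296140063806
top far ang -1.8567881208247703 cap z 0.22403969567956797 head z 0.22135004329391922
[0.51801659 0.18577257 0.32023455] [-0.29108021 -0.00323966  0.11200322] 24.7
```

The cap is down 5 mm and the lever hasn't moved.

```bash
python3 -c "
from station import robot
print(robot.job_done())"
```

```text
the job is handed in; nothing more can be done
None
```

I found both ends of the lever's free play by light pushes (4–6 N at the grip, below the roughly 9 N that turns the valve), left the lever in the middle at about −2.3°, pressed the cap fully home (5 mm down), backed the arm clear without going near the things round the tap, and handed the job in at about 25 s; no verdict was returned.

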